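# Level the tray-inspection riser

## Robot

A 6-joint arm with a two-finger parallel gripper is mounted at the origin on the work surface. World frame = base frame: x ahead of the robot, y to its left, z up, the work surface at z = 0. Lengths are in m, angles in rad, forces in N, time in s.
With the tool pointing down it reaches from about 0.225 to 0.725 m from the base axis. Payload 3.1 kg.
Tool frame: the origin (TCP) lies on the centre line of the jaws, within the pads' length; the fingertips stand 8 mm ahead of it and the grasp point (between the pads) lies 11 mm behind it; z points along the fingers, y is the direction in which the jaws open and shut (so a half turn about z gives the same grasp; the last joint's range is limited). The gripper opens to 85 mm and grips with 20 to 120 N. Pads are 22 mm wide; open, the fingers measure 114 mm over their backs; the gripper's body (76 mm by 85 mm) begins 54 mm behind the grasp point. The pads swing forward as they close: fully open they stand 13 mm farther back than shut.
Start: joints at [-1.467, 0.048, 0.099, 1.622, 0, 1.443], TCP at [0.121, -0.511, 0.239] pointing down, gripper open.
Joint ranges: [-2.91, 2.91], [-0.99, 1.94], [-1.21, 1.42], [-2.12, 2.29], [-1.49, 1.47], [-3.14, 3.14]. Speed limits (rad/s): [2.79, 2.79, 3.14, 3.14, 3.14, 3.14].

## Interface

Orientations are given as a unit quaternion [x, y, z, w].
In Python, from plant import r gives the robot as it stands.
- The arm moves only by the tool step_arm, never from a script. Its argument "steps" is a list of rows, each a list of 5 numbers: the shift along the tool's x, y, z normalised to -1 to 1, where 1 is 2.5 cm, then the turn about the tool's z normalised to -1 to 1, where 1 is 0.1 rad, then the gripper's target within -1 to 1 (shut at 1, half-way at 0, fully open at -1). In form: [[dx, dy, dz, yaw, grip], ...]. A call has exactly 8 rows; each row shifts and turns the commanded pose from where the row before left it, along the tool's axes as they then stand; what a row does not reach is not made up. A row lasts 1/10 s, in which the tool goes at most 50 mm and 8.59 degrees, less where a joint would pass 70% of its speed; a pose out of reach is approached as far as the arm can. A call with a number of a shift or a turn outside -1 to 1 is refused whole. A call with a gripper value outside its range is refused whole. The fingers move at their own pace and stop on an object; "force" is the grip in N (left out, the last holds). Time passes only in rows, so rows that do not move let the fingers close, or fill a call up. It gives the time, the measured TCP pose, the force and the opening at its end, in the units of the state.
- r.state(): the state, without advancing time (a new reading comes with each control period).
- r.capture(name): name is "side" or "top" or "wrist"; returns (picture, depth): 420x560x3 uint8, red, green, blue; 420x560 float32, m along the optical axis (not along the pixel's ray), 0 where there is no reading.
- r.camera_info(name): a dict with "camera_matrix" (3x3 intrinsics, pixels), "world_to_cam" (4x4, takes a point from world to camera coordinates). Camera axes: x right, y up, looking along -z (the intrinsics and any distortion apply to the point x, -y, -z); pixel columns grow to the right and rows downward; lengths in m; the calibration is good to about 2 mm. A picture is of the moment at which its call begins: read the wrist's pose just before it. camera_info takes no time and is no camera call; for the wrist camera it gives the pose at the moment of the call.
- r.close_job(): hands the job in, once; it reports no verdict.
Trained networks look in the newest picture that a camera, given by its name, has taken for a name from the list of things; names that differ only in an ending like _2 or _b are one class to them, and where a whole thing is asked for, a point or a joint stands for the part that bears it (a point fixed in the world has none). Each returns a list of dicts, best first, with "confidence" (0 to 1); they miss things now and then, are a little off and sometimes report something else, mostly with a low value. They report only what shows in the picture. A call takes as long as a camera call. They do not tell look-alikes from the thing itself.
- r.look_for(name, camera): "position" ([x, y, z] in m, in world coordinates, good to about 4 mm: the middle of the surface that is visible of it).
- r.mark_of(name, camera): "position" ([x, y, z] in m, in world coordinates, good to about 4 mm: a listed point, or the origin of a listed thing).
The state is a dict: "t": time; "joints": joint angles; "qvel": joint speeds; "effort": joint torques, N m; "tool_pos": TCP position; "ee_rot": TCP orientation; "force": force on the tool from outside, world axes, zero at the start; "torque": the same for the moment, N m; "finger_gap": opening from 0.0 (shut) to 1.0 (fully open).
Only numpy, scipy, OpenCV 4.12 (cv2) and the standard library are available. Lean on these libraries where they do the work, as an engineer would, in place of code of your own. Each camera call takes 0.05 s, during which the arm holds its last target.

## Task

Stand the yellow spirit level upright in the blue outline on the white riser shelf and press it down firmly to seat it. Then, with the level left in the outline, turn the black knob of the shelf's screw foot until the bubble sits centred between the two black lines, and finish with the level still in its outline, the bubble centred, and the robot pressing the level down on the shelf: keep pressing at the end, do not let go. Leave the tray stack, the jar and the screwdriver where they are.

Things in the scene. Friction and masses are not known exactly. Their poses are not given: they have to be found in the camera images.
- level: loose yellow spirit level, a bar 180 mm long (own x), 24 mm wide (own y), 50 mm tall (own z, up), about 0.25 kg. Origin: centre of its underside. It starts upright on the table. Its full-width top, 50 mm up, is two end blocks that run from 35 to 90 mm either side of the middle; between them the top is open at 36 mm height and holds the green vial (top 48 mm up). It may be turned either way round on the shelf
- bubble (a joint): where the pale bubble (15 mm long) stands in the level's vial, in m along the level's own x; 0 = centred; it drifts to the higher end, about 0.45 m per rad of tilt (4 mm per rad of knob turn), stops at 0.0135 either way, and needs about 1.5 s to settle. Two black rings round the vial, 9.8 mm either side of the middle, mark the centred bubble with 2.5 mm to spare at each end
- shelf: white shelf board of the riser, 150 mm (own x) by 340 mm (own y), 12 mm thick, top about 85 mm above the table. It tilts about its own x on a hinge at its +y end; the screw foot carries its -y end. Origin: on the hinge line, 20 mm in from the +y end, in the plane of the board's underside; the board's top lies 12 mm above it along own z. At the start the foot end is too low by 0.012 to 0.026 rad of shelf tilt. The riser stands fixed on the table and does not slide
- spot (a point): centre of the blue outline (inside 35 by 189 mm, long side along the shelf's own y) on the shelf's top face, 180 mm from the knob's axis; the level's underside goes here, its length along the shelf's own y
- foot_grip (a point): on the axis of the screw foot's round black knob (40 mm across with small ribs, 32 mm tall, its underside 14 mm and its top 46 mm above the shelf's top face), 30 mm above the shelf's top face: the height to grip. Clockwise seen from above raises this end of the shelf, 0.009 rad of shelf tilt per rad of turn; anticlockwise lowers it. It turns stiffly (0.12 N m) and stays where it is left; 3.3 rad either side of level there are stops
- trays: stack of clear inspection trays with yellow dots, 170 x 120 x 60 mm, 0.5 kg, loose, origin centre of its underside; leave alone
- jar: jar with a green cap, 56 mm across, 68 mm tall, loose, origin centre of its underside; leave alone
- driver: screwdriver lying flat beyond the shelf, along its own x, loose; leave alone
Not all that is in view belongs to the job. What is meant by the level is not turquoise, and is the larger of those in its own colour.

How it is judged:
On the way, in this order (a step that is already met when the one before it is completed fails the run):
1. the level stands upright in the outline and is pressed down on the shelf (distance between level and spot below 0.02 m and angle between the x axis of level and the y axis of shelf, either way round below 0.12 rad and angle between level's own z axis and vertical below 0.06 rad and contact force between level and shelf above 6 N), for 0.2 s.
2. the screw foot is turned until the shelf is level and the bubble centred, the level still standing in the outline (distance between level and spot below 0.02 m and angle between shelf's own z axis and vertical below 0.0065 rad and value of joint bubble between -0.0025 and 0.0025 m), for 0.2 s.
At the end, for the whole second after the job is handed in: the level rests in the outline (20 mm, 0.12 rad), the bubble is within 2.5 mm of centre, the shelf within 0.0065 rad of level, and the fingers press the level so that it bears on the shelf with over 6 N, its weight of 2 to 3 N included (a push of 5 to 15 N does it) (all of step 2 and angle between the x axis of level and the y axis of shelf, either way round below 0.12 rad and angle between level's own z axis and vertical below 0.06 rad and contact force between level and shelf above 6 N and contact force between level and the fingers above 2 N and linear speed of level below 0.02 m/s); the arm keeps its last pose, push and grip.
It fails at once if the tray stack, the jar or the screwdriver is moved by more than 30 mm (distance of any of trays, jar, driver from where it was at the start of the episode above 0.03 m).
It also fails if it takes over 72 s, if anything falls off the work surface, if the arm or the gripper's body presses on something with over 40 N, if the wrist force passes 120 N, or if a joint passes its speed limit or range.

## Working session

There is one attempt and no reset: what is moved stays moved. The work goes in short steps, Python scripts to look and compute and a tool call to move; the robot and the scene stay as the last step left them, time stands still between calls to the robot, and variables do not carry over. Pictures are saved under pics/ and viewed, and the job is handed in when it is done.

Besides the shell and the picture viewer there is one more tool, called after ">>>" as a command line: name --pt "numbers of a row" for each row, then --argument value for the rest. step_arm: Moves the arm, as the interface text tells. Its arguments: {"type":"object","properties":{"steps":{"type":"array","items":{"type":"array","items":{"type":"number","minimum":-1,"maximum":1}}},"force":{"type":"number"}},"required":["steps"]}

```bash
ls; mkdir -p pics
python3 - <<'E'
from plant import r
import cv2,numpy as np
print(r.state())
for n in ["side","top","wrist"]:
    p,d=r.capture(n); cv2.imwrite(f"pics/{n}0.png",p[:,:,::-1]); np.save(f"pics/{n}0.npy",d)
    i=r.camera_info(n); print(n,i["camera_matrix"],i["world_to_cam"],[k for k in i])
    
for c in ["top","side"]:
  for n in ["level","spot","foot_grip","shelf","trays","jar","driver"]:
    print(c,n,[(np.round(x["position"],3).tolist(),round(x["confidence"],2)) for x in r.mark_of(n,c)])
print(r.state()["t"])
E
```

```text
pics
{'t': 0.0, 'joints': array([-1.46680801e+00,  4.87660131e-02,  9.75907497e-02,  1.62197779e+00,
        1.04051546e-05,  1.44303423e+00]), 'qvel': array([ 0.00070802, -0.00046119, -0.00032785, -0.00063173,  0.00341038,
       -0.00036224]), 'effort': array([ 2.11033389e-04, -3.38782060e+01,  3.20015180e+01,  2.03606207e-02,
       -1.26086647e-04, -1.05896987e-06]), 'tool_pos': array([ 0.12053194, -0.51037693,  0.23810563]), 'ee_rot': array([ 9.93293288e-01,  1.15615985e-01,  1.92089560e-05, -1.17821830e-03]), 'force': array([-0.13801692,  0.84725437, -0.3874966 ]), 'torque': array([ 0.00015709, -0.00352178, -0.04433725]), 'finger_gap': 1.0013592275908876}
side [[422.33729536   0.         281.83911866]
 [  0.         422.33729536 205.92220218]
 [  0.           0.           1.        ]] [[-0.73330241 -0.67983665 -0.00947153  0.49888763]
 [ 0.5096707  -0.55886732  0.65414303 -0.20287043]
 [-0.45000373  0.4748573   0.75631157 -1.09057301]
 [ 0.          0.          0.          1.        ]] ['camera_matrix', 'world_to_cam']
top [[469.53075764   0.         274.13067419]
 [  0.       
[... 807 characters left out ...]
0.038, 0.078], 0.74)]
top foot_grip [([0.551, -0.218, 0.109], 0.64)]
top shelf [([0.494, 0.058, 0.074], 0.93)]
top trays [([0.592, 0.464, -0.002], 0.78)]
top jar [([0.75, 0.179, 0.002], 0.83)]
top driver [([0.767, -0.071, 0.003], 0.8)]
side level [([0.415, 0.642, 0.003], 0.89), ([0.515, -0.035, 0.082], 0.67), ([0.461, 0.255, 0.002], 0.59), ([0.191, 0.358, 0.003], 0.59)]
side spot [([0.515, -0.038, 0.082], 0.86)]
side foot_grip [([0.548, -0.215, 0.108], 0.69)]
side shelf [([0.49, 0.062, 0.075], 0.67)]
side trays [([0.585, 0.466, 0.002], 0.89), ([0.461, 0.255, 0.001], 0.47)]
side jar [([0.748, 0.184, 0.004], 0.77), ([0.46, 0.256, 0.004], 0.67)]
side driver [([0.763, -0.072, 0.002], 0.62)]
0.85
```

View pics/top0.png

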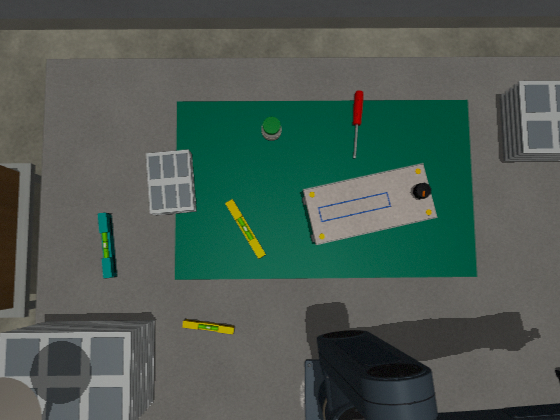

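View pics/side0.png

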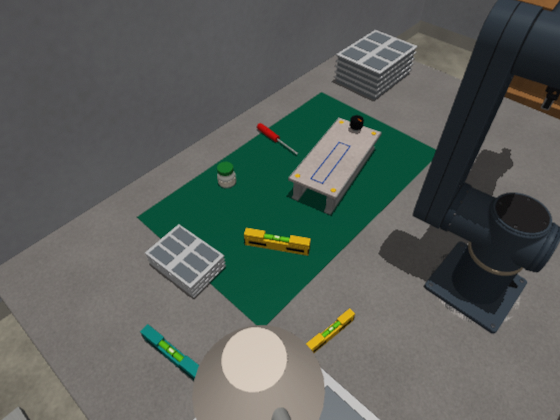

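Candidates for the level in the top picture: turquoise bar (106,245), large yellow bar (245,229), small yellow bar (208,326). I choose (245,229). Next I check it in a crop and measure it.

```bash
cat > h.py <<'E'
import cv2,numpy as np
def pts(d,info,us,vs):
    K=info["camera_matrix"];T=np.linalg.inv(info["world_to_cam"])
    z=d[vs,us]; x=(us-K[0,2])/K[0,0]*z; y=(vs-K[1,2])/K[1,1]*z
    c=np.stack([x,-y,-z,np.ones_like(z)]); return (T@c)[:3].T
def proj(info,P):
    K=info["camera_matrix"];P=np.atleast_2d(P)
    c=(info["world_to_cam"]@np.c_[P,np.ones(len(P))].T)[:3]
    return np.c_[K[0,0]*c[0]/-c[2]+K[0,2], K[1,1]*-c[1]/-c[2]+K[1,2]]
def onplane(info,uv,z):
    K=info["camera_matrix"];T=np.linalg.inv(info["world_to_cam"]);uv=np.atleast_2d(uv).astype(float)
    D=np.c_[(uv[:,0]-K[0,2])/K[0,0],-(uv[:,1]-K[1,2])/K[1,1],-np.ones(len(uv))]@T[:3,:3].T
    o=T[:3,3]; return o+D*((z-o[2])/D[:,2])[:,None]
E
python3 - <<'E'
from plant import r
from h import *
img=cv2.imread("pics/top0.png"); d=np.load("pics/top0.npy"); info=r.camera_info("top")
hsv=cv2.cvtColor(img,cv2.COLOR_BGR2HSV)
m=cv2.inRange(hsv,(20,150,80),(35,255,255))
def rect(m,x0,x1,y0,y1,z):
    q=np.zeros_like(m);q[y0:y1,x0:x1]=m[y0:y1,x0:x1]; vs,us=np.nonzero(q)
    P=pts(d,info,us,vs); print("n",len(us),"zmed",np.median(P[:,2]),np.percentile(P[:,2],[10,90]))
    k=P[:,2]>z-0.012; W=onplane(info,np.c_[us,vs][k],z)
    rc=cv2.minAreaRect((W[:,:2]*1000).astype(np.float32)); b=cv2.boxPoints(rc); print(rc,b.round(0).tolist())
rect(m,215,275,190,270,0.05)
rect(m,170,245,310,345,0.05)
mb=cv2.inRange(hsv,(105,120,60),(130,255,255))
rect(mb,300,440,170,240,0.082)
# shelf top plane
vs,us=np.mgrid[160:250,300:440]; us=us.ravel();vs=vs.ravel()
s=hsv[vs,us]; k=(s[:,1]<60)&(s[:,2]>110); P=pts(d,info,us[k],vs[k]);P=P[P[:,2]>0.06]
A=np.c_[P[:,:2],np.ones(len(P))];c=np.linalg.lstsq(A,P[:,2],rcond=None)[0];print("plane",c,len(P))
# knob
vs,us=np.mgrid[175:205,405:437]; us=us.ravel();vs=vs.ravel()
P=pts(d,info,us,vs);k=P[:,2]>0.105;print("knob",P[k].min(0),P[k].max(0),P[k].mean(0),k.sum())
print(cv2.minAreaRect((P[k][:,:2]*1000).astype(np.float32)))
cv2.imwrite("pics/crop1.png",cv2.resize(img[185:275,205:285],None,fx=6,fy=6,interpolation=cv2.INTER_CUBIC))
E
```

```text
n 450 zmed 0.0491445894081638 [0.03527024 0.05353957]
((460.48284912109375, 255.97036743164062), (178.8333740234375, 23.624425888061523), 30.544052124023438) [[377.0, 221.0], [389.0, 200.0], [543.0, 291.0], [531.0, 312.0]]
n 289 zmed 0.0377011859887455 [0.02769451 0.04173473]
((194.27456665039062, 357.28314208984375), (137.57579040527344, 18.198455810546875), 81.81375122070312) [[175.0, 290.0], [193.0, 288.0], [213.0, 424.0], [195.0, 427.0]]
n 138 zmed 0.08378331771323799 [0.07980909 0.08687755]
((514.6234130859375, -40.81053924560547), (40.97566604614258, 192.62661743164062), 12.154906272888184) [[474.0, 49.0], [515.0, -139.0], [555.0, -131.0], [514.0, 58.0]]
plane [-0.26720209  0.1279928   0.23623731] 6264
knob [ 0.35943792 -0.24055619  0.10524825] [0.57365911 0.18787396 1.34358716] [ 0.54846376 -0.210913    0.13876871] 224
((469.4259033203125, -21.820632934570312), (41.0247917175293, 471.7983093261719), 22.708070755004883)
```

View pics/crop1.png

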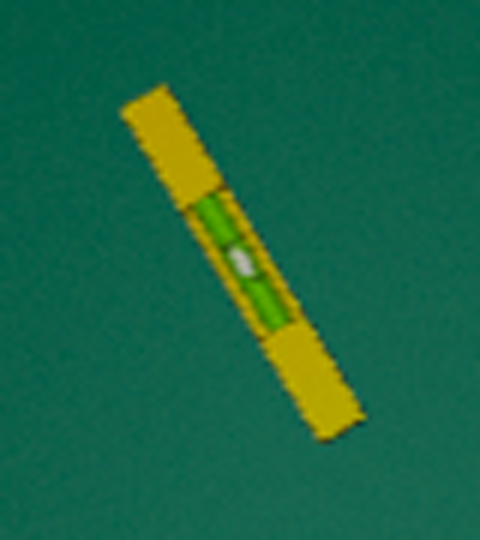

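View pics/wrist0.png

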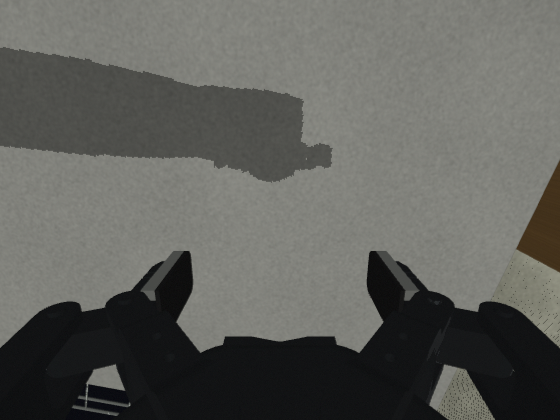

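```bash
cat > plan.py <<'E'
import numpy as np
from plant import r
def psi(q): # tool x yaw
    x,y,z,w=q; return np.arctan2(2*(x*y+z*w),1-2*(y*y+z*z))
def cur():
    s=r.state(); return s["tool_pos"].copy(),psi(s["ee_rot"]),s
def plan(target,dpsi,n,grip,p0=None,ps0=None):
    p,ps,_=cur()
    if p0 is not None:p=np.array(p0,float)
    if ps0 is not None:ps=ps0
    d=(np.array(target)-p)/n; rows=[]
    for i in range(n):
        a=ps+dpsi*i/n
        tx=d[0]*np.cos(a)+d[1]*np.sin(a); ty=d[0]*np.sin(a)-d[1]*np.cos(a)
        rows.append([round(tx/.025,2),round(ty/.025,2),round(-d[2]/.025,2),round(-dpsi/n/.1,2),grip])
    for i in range(0,n,8): print(rows[i:i+8])
E
python3 - <<'E'
from plan import *
p,ps,s=cur();print(p,ps)
plan([.4605,.256,.14],3.675-ps,40,-1)
E
```

```text
[ 0.12058032 -0.51096895  0.23935304] 0.23175484495722842
[[np.float64(0.51), np.float64(-0.67), np.float64(0.1), np.float64(-0.86), -1], [np.float64(0.56), np.float64(-0.62), np.float64(0.1), np.float64(-0.86), -1], [np.float64(0.61), np.float64(-0.57), np.float64(0.1), np.float64(-0.86), -1], [np.float64(0.66), np.float64(-0.52), np.float64(0.1), np.float64(-0.86), -1], [np.float64(0.7), np.float64(-0.46), np.float64(0.1), np.float64(-0.86), -1], [np.float64(0.74), np.float64(-0.4), np.float64(0.1), np.float64(-0.86), -1], [np.float64(0.77), np.float64(-0.33), np.float64(0.1), np.float64(-0.86), -1], [np.float64(0.8), np.float64(-0.26), np.float64(0.1), np.float64(-0.86), -1]]
[[np.float64(0.82), np.float64(-0.19), np.float64(0.1), np.float64(-0.86), -1], [np.float64(0.83), np.float64(-0.12), np.float64(0.1), np.float64(-0.86), -1], [np.float64(0.84), np.float64(-0.05), np.float64(0.1), np.float64(-0.86), -1], [np.float64(0.84), np.float64(0.02), np.float64(0.1), np.float64(-0.86), -1], [np.float64(0.83), np.float64(0.09), np.float64(0.1), np.float64(-0.86), -1], [np.float64(0.82),
[... 1397 characters left out ...]
4(-0.15), np.float64(0.83), np.float64(0.1), np.float64(-0.86), -1]]
[[np.float64(-0.22), np.float64(0.81), np.float64(0.1), np.float64(-0.86), -1], [np.float64(-0.29), np.float64(0.79), np.float64(0.1), np.float64(-0.86), -1], [np.float64(-0.35), np.float64(0.76), np.float64(0.1), np.float64(-0.86), -1], [np.float64(-0.42), np.float64(0.73), np.float64(0.1), np.float64(-0.86), -1], [np.float64(-0.48), np.float64(0.69), np.float64(0.1), np.float64(-0.86), -1], [np.float64(-0.54), np.float64(0.65), np.float64(0.1), np.float64(-0.86), -1], [np.float64(-0.59), np.float64(0.6), np.float64(0.1), np.float64(-0.86), -1], [np.float64(-0.64), np.float64(0.54), np.float64(0.1), np.float64(-0.86), -1]]
```

>>> step_arm --pt "0.51 -0.67 0.1 -0.86 -1" --pt "0.56 -0.62 0.1 -0.86 -1" --pt "0.61 -0.57 0.1 -0.86 -1" --pt "0.66 -0.52 0.1 -0.86 -1" --pt "0.7 -0.46 0.1 -0.86 -1" --pt "0.74 -0.4 0.1 -0.86 -1" --pt "0.77 -0.33 0.1 -0.86 -1" --pt "0.8 -0.26 0.1 -0.86 -1" --force 40

```text
t: 1.65
tool_pos: [0.1887, -0.3568, 0.2193]
ee_rot: [0.895, 0.445, 0.0, 0.0]
force: [0.2, 1.0, -0.4]
finger_gap: 0.999
```

>>> step_arm --pt "0.82 -0.19 0.1 -0.86 -1" --pt "0.83 -0.12 0.1 -0.86 -1" --pt "0.84 -0.05 0.1 -0.86 -1" --pt "0.84 0.02 0.1 -0.86 -1" --pt "0.83 0.09 0.1 -0.86 -1" --pt "0.82 0.16 0.1 -0.86 -1" --pt "0.81 0.23 0.1 -0.86 -1" --pt "0.78 0.3 0.1 -0.86 -1"

```text
t: 2.45
tool_pos: [0.2567, -0.2034, 0.1994]
ee_rot: [0.693, 0.721, -0.0, 0.0]
force: [-0.2, 0.1, -0.6]
finger_gap: 1.002
```

>>> step_arm --pt "0.75 0.37 0.1 -0.86 -1" --pt "0.72 0.43 0.1 -0.86 -1" --pt "0.68 0.49 0.1 -0.86 -1" --pt "0.63 0.55 0.1 -0.86 -1" --pt "0.58 0.6 0.1 -0.86 -1" --pt "0.53 0.65 0.1 -0.86 -1" --pt "0.47 0.69 0.1 -0.86 -1" --pt "0.41 0.73 0.1 -0.86 -1"

```text
t: 3.25
tool_pos: [0.325, -0.0505, 0.1794]
ee_rot: [0.409, 0.913, 0.0, 0.0]
force: [0.1, 0.6, -0.4]
finger_gap: 0.997
```

>>> step_arm --pt "0.35 0.76 0.1 -0.86 -1" --pt "0.28 0.79 0.1 -0.86 -1" --pt "0.21 0.81 0.1 -0.86 -1" --pt "0.14 0.83 0.1 -0.86 -1" --pt "0.07 0.84 0.1 -0.86 -1" --pt "0 0.84 0.1 -0.86 -1" --pt "-0.08 0.84 0.1 -0.86 -1" --pt "-0.15 0.83 0.1 -0.86 -1"

```text
t: 4.05
tool_pos: [0.3934, 0.1031, 0.1594]
ee_rot: [0.077, 0.997, 0.0, 0.0]
force: [0.1, -1.1, 0.6]
finger_gap: 1.002
```

>>> step_arm --pt "-0.22 0.81 0.1 -0.86 -1" --pt "-0.29 0.79 0.1 -0.86 -1" --pt "-0.35 0.76 0.1 -0.86 -1" --pt "-0.42 0.73 0.1 -0.86 -1" --pt "-0.48 0.69 0.1 -0.86 -1" --pt "-0.54 0.65 0.1 -0.86 -1" --pt "-0.59 0.6 0.1 -0.86 -1" --pt "-0.64 0.54 0.1 -0.86 -1"

```text
t: 4.85
tool_pos: [0.4622, 0.2564, 0.1392]
ee_rot: [-0.264, 0.965, -0.0, 0.0]
force: [0.3, -1.2, 0.5]
finger_gap: 1.0
```

Run:
```python
from plan import *
import cv2
from h import *
p,ps,s=cur();print(p,ps,s["t"],s["joints"].round(3),s["force"].round(2))
info=r.camera_info("wrist")
a,d=r.capture("wrist"); cv2.imwrite("pics/w1.png",a[:,:,::-1])
hsv=cv2.cvtColor(a,cv2.COLOR_RGB2HSV)
m=cv2.inRange(hsv,(20,150,60),(35,255,255));vs,us=np.nonzero(m)
P=pts(d,info,us,vs);k=(P[:,2]>.043)&(P[:,2]<.056)&(abs(P[:,0]-.46)<.15)&(abs(P[:,1]-.256)<.15)
print(k.sum(),np.median(P[k],0),cv2.minAreaRect((P[k][:,:2]*1000).astype(np.float32)))
print(r.camera_info("wrist")["world_to_cam"])
```

```text
[0.46218144 0.25643977 0.13921644] -2.607702507072851 4.85 [ 0.38   0.058 -0.089  1.424 -0.    -0.154] [ 0.29 -1.21  0.46]
4095 [0.42001006 0.23635541 0.0495116 ] ((458.2152404785156, 257.982177734375), (178.6016387939453, 23.732257843017578), 30.751798629760742)
[[-0.51193164  0.85902094  0.00300458  0.01316686]
 [-0.82740849 -0.49214604 -0.27053184  0.51792941]
 [-0.23091382 -0.14097982  0.96270634 -0.13772226]
 [ 0.          0.          0.          1.        ]]
```

View pics/w1.png

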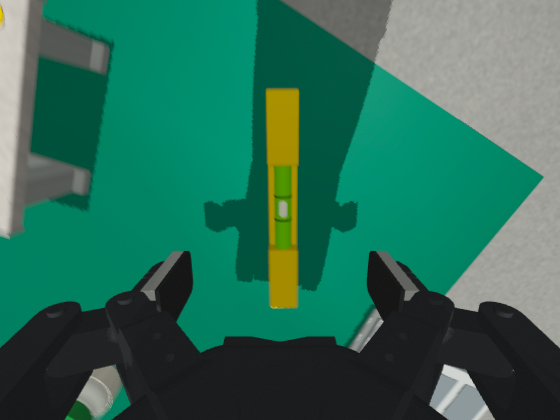

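The wrist picture shows the large yellow level upright between the jaws, ends at (282,88) and (284,308), bubble at (283,208). Next I descend and grip.

>>> step_arm --pt "0.06 0.1 0.6 0 -1" --pt "0 0 0.8 0 -1" --pt "0 0 0.8 0 -1" --pt "0 0 0.8 0 -1" --pt "0 0 0.7 0 -1" --pt "0 0 0.6 0 -1" --pt "0 0 0.4 0 -1" --pt "0 0 0 0 -1"

```text
t: 5.7
tool_pos: [0.457, 0.2556, 0.0194]
ee_rot: [-0.261, 0.965, -0.0, -0.002]
force: [0.0, -0.6, -0.4]
finger_gap: 1.001
```

>>> step_arm --pt "0 0 0 0 1" --pt "0 0 0 0 1" --pt "0 0 0 0 1" --pt "0 0 0 0 1" --pt "0 0 0 0 1" --pt "0 0 0 0 1" --pt "0 0 0 0 1" --pt "0 0 0 0 1"

```text
t: 6.5
tool_pos: [0.4601, 0.2574, 0.0227]
ee_rot: [-0.262, 0.965, 0.0, 0.001]
force: [-0.4, 0.1, 4.8]
finger_gap: 0.271
```

Run:
```python
from plan import *
import cv2
p,ps,s=cur();print(p,ps,s["t"],s["force"].round(2),s["finger_gap"])
a,d=r.capture("wrist"); cv2.imwrite("pics/w2.png",a[:,:,::-1])
```

```text
[0.46010257 0.2573501  0.02273725] -2.6112910941208085 6.5 [-0.38  0.07  4.78] 0.27133433730640694
```

View pics/w2.png

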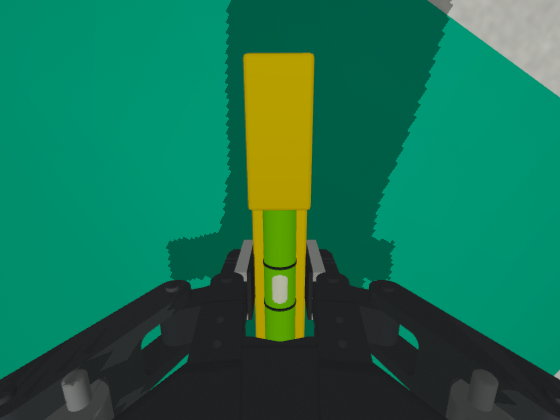

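The level is gripped across its middle; rings at rows 265 and 303, bubble at (280,289) between them. Lifting.

>>> step_arm --pt "0 0 -0.3 0 1" --pt "0 0 -0.6 0 1" --pt "0 0 -0.8 0 1" --pt "0 0 -0.9 0 1" --pt "0 0 -0.9 0 1" --pt "0 0 -0.8 0 1" --pt "0 0 -0.6 0 1" --pt "0 0 -0.4 0 1"

```text
t: 7.35
tool_pos: [0.459, 0.2568, 0.1547]
ee_rot: [-0.262, 0.965, -0.0, -0.0]
force: [0.1, 0.2, -2.7]
finger_gap: 0.27
```

Run:
```python
from plan import *
p,ps,s=cur();print(p,ps,s["t"],s["force"].round(2),s["finger_gap"])
plan([.514,-.040,p[2]],-1.358-ps,16,1)
```

```text
[0.4590495  0.2568342  0.15471412] -2.611377841537332 7.35 [ 0.07  0.25 -2.7 ] 0.2695054234170027
[[np.float64(0.26), np.float64(-0.71), np.float64(-0.0), np.float64(-0.78), 1], [np.float64(0.31), np.float64(-0.69), np.float64(-0.0), np.float64(-0.78), 1], [np.float64(0.36), np.float64(-0.66), np.float64(-0.0), np.float64(-0.78), 1], [np.float64(0.41), np.float64(-0.63), np.float64(-0.0), np.float64(-0.78), 1], [np.float64(0.46), np.float64(-0.6), np.float64(-0.0), np.float64(-0.78), 1], [np.float64(0.51), np.float64(-0.56), np.float64(-0.0), np.float64(-0.78), 1], [np.float64(0.55), np.float64(-0.52), np.float64(-0.0), np.float64(-0.78), 1], [np.float64(0.59), np.float64(-0.47), np.float64(-0.0), np.float64(-0.78), 1]]
[[np.float64(0.62), np.float64(-0.42), np.float64(-0.0), np.float64(-0.78), 1], [np.float64(0.66), np.float64(-0.37), np.float64(-0.0), np.float64(-0.78), 1], [np.float64(0.68), np.float64(-0.32), np.float64(-0.0), np.float64(-0.78), 1], [np.float64(0.71), np.float64(-0.27), np.float64(-0.0), np.float64(-0.78), 1], [np.float64(0.72), np.float64(-0.21), np.float64(-0.0), np.float64(-0.78), 1], [np.float64(0.74), np.float64(-0.15), np.float64(-0.0), np.float64(-0.78), 1], [np.float64(0.75), np.float64(-0.1), np.float64(-0.0), np.float64(-0.78), 1], [np.float64(0.75), np.float64(-0.04), np.float64(-0.0), np.float64(-0.78), 1]]
```

>>> step_arm --pt "0.26 -0.71 0 -0.78 1" --pt "0.31 -0.69 0 -0.78 1" --pt "0.36 -0.66 0 -0.78 1" --pt "0.41 -0.63 0 -0.78 1" --pt "0.46 -0.6 0 -0.78 1" --pt "0.51 -0.56 0 -0.78 1" --pt "0.55 -0.52 0 -0.78 1" --pt "0.59 -0.47 0 -0.78 1"

```text
t: 8.15
tool_pos: [0.4861, 0.1076, 0.1531]
ee_rot: [-0.547, 0.837, 0.001, -0.001]
force: [0.2, 0.9, -3.3]
finger_gap: 0.269
```

>>> step_arm --pt "0.62 -0.42 0 -0.78 1" --pt "0.66 -0.37 0 -0.78 1" --pt "0.68 -0.32 0 -0.78 1" --pt "0.71 -0.27 0 -0.78 1" --pt "0.72 -0.21 0 -0.78 1" --pt "0.74 -0.15 0 -0.78 1" --pt "0.75 -0.1 0 -0.78 1" --pt "0.75 -0.04 0 -0.78 1"

```text
t: 8.95
tool_pos: [0.5129, -0.0405, 0.1531]
ee_rot: [0.777, -0.629, -0.001, 0.001]
force: [0.3, 0.4, -3.1]
finger_gap: 0.272
```

Run:
```python
from plan import *
import cv2
p,ps,s=cur();print(p,ps,s["t"],s["force"].round(2),s["finger_gap"],s["joints"].round(2))
a,d=r.capture("wrist"); cv2.imwrite("pics/w3.png",a[:,:,::-1])
```

```text
[ 0.51292753 -0.04045431  0.15307979] -1.360289401807061 8.95 [ 0.33  0.36 -3.13] 0.2720177111440935 [-0.21  0.02 -0.1   1.45 -0.   -1.99]
```

View pics/w3.png

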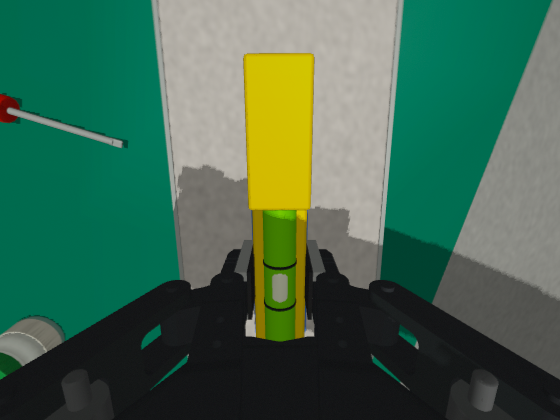

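>>> step_arm --pt "0 0 0.5 0 1" --pt "0 0 0.5 0 1" --pt "0 0 0.4 0 1" --pt "0 0 0.2 0 1" --pt "0 0 0.1 0 1" --pt "0 0 0.1 0 1" --pt "0 0 0 0 1" --pt "0 0 0 0 1"

```text
t: 9.8
tool_pos: [0.5141, -0.0398, 0.1098]
ee_rot: [0.777, -0.63, 0.0, -0.0]
force: [0.5, 0.2, -1.7]
finger_gap: 0.269
```

>>> step_arm --pt "0 0 0.1 0 1" --pt "0 0 0.1 0 1" --pt "0 0 0.1 0 1" --pt "0 0 0.05 0 1" --pt "0 0 0.05 0 1" --pt "0 0 0 0 1" --pt "0 0 0 0 1" --pt "0 0 0 0 1"

```text
t: 10.6
tool_pos: [0.5147, -0.0407, 0.105]
ee_rot: [0.776, -0.63, 0.002, -0.0]
force: [-7.1, -1.3, 18.8]
finger_gap: 0.267
```

Run:
```python
from plan import *
import cv2
p,ps,s=cur();print(p,ps,s["t"],s["force"].round(2),s["finger_gap"])
for c in ["wrist","side","top"]:
  a,d=r.capture(c); cv2.imwrite(f"pics/{c}4.png",a[:,:,::-1])
print(r.state()["force"])
b=cv2.imread("pics/side4.png")[100:240,260:420]; cv2.imwrite("pics/side4c.png",cv2.resize(b,None,fx=4,fy=4,interpolation=cv2.INTER_CUBIC))
```

```text
[ 0.5147136  -0.04069268  0.10499843] -1.36354938273412 10.6 [-7.11 -1.26 18.82] 0.26733028923764884
[-7.64906519 -2.439565   19.22497904]
```

View pics/wrist4.png

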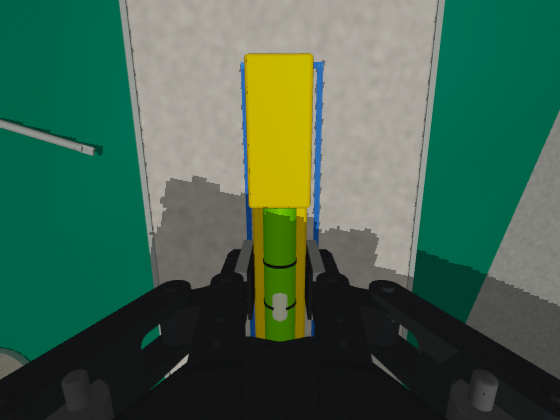

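View pics/side4c.png

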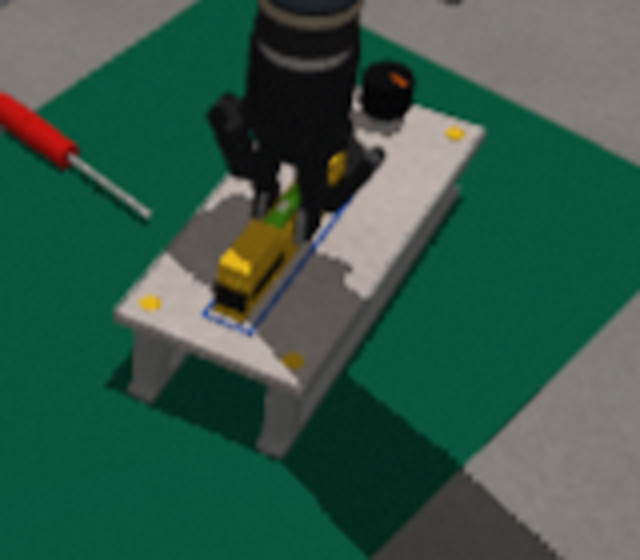

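The level stands in the blue outline (outline around (245..320, 63..)). The bubble is at about (280,306), toward the hinge end, so the foot must rise by roughly 2.2 rad clockwise. Now I ease the push, release and slide along the level's axis to the knob.

>>> step_arm --pt "0 0 0 0 1" --pt "0 0 -0.15 0 1" --pt "0 0 -0.1 0 0.3" --pt "0 0 0 0 -1" --pt "0 0 0 0 -1" --pt "0 0 0 0 -1" --pt "0 0 -0.3 0 -1" --pt "0 0 -0.3 0 -1" --force 50

```text
t: 11.55
tool_pos: [0.5134, -0.0397, 0.1206]
ee_rot: [0.777, -0.63, -0.0, 0.0]
force: [0.1, 0.0, 0.5]
finger_gap: 1.0
```

Run:
```python
from plan import *
import cv2
p,ps,s=cur();print(p,ps,s["t"],s["force"].round(2),s["finger_gap"])
a,d=r.capture("wrist"); cv2.imwrite("pics/w5.png",a[:,:,::-1])
plan([.551,-.217,.125],-1.358-ps,8,-1)
```

```text
[ 0.51342984 -0.03970723  0.12060271] -1.3632740051519316 11.55 [0.07 0.01 0.46] 0.9997046270896565
[[np.float64(0.9), np.float64(0.0), np.float64(-0.01), np.float64(-0.01), -1], [np.float64(0.9), np.float64(0.01), np.float64(-0.01), np.float64(-0.01), -1], [np.float64(0.9), np.float64(0.01), np.float64(-0.01), np.float64(-0.01), -1], [np.float64(0.9), np.float64(0.01), np.float64(-0.01), np.float64(-0.01), -1], [np.float64(0.9), np.float64(0.01), np.float64(-0.01), np.float64(-0.01), -1], [np.float64(0.9), np.float64(0.01), np.float64(-0.01), np.float64(-0.01), -1], [np.float64(0.9), np.float64(0.01), np.float64(-0.01), np.float64(-0.01), -1], [np.float64(0.9), np.float64(0.01), np.float64(-0.01), np.float64(-0.01), -1]]
```

View pics/w5.png

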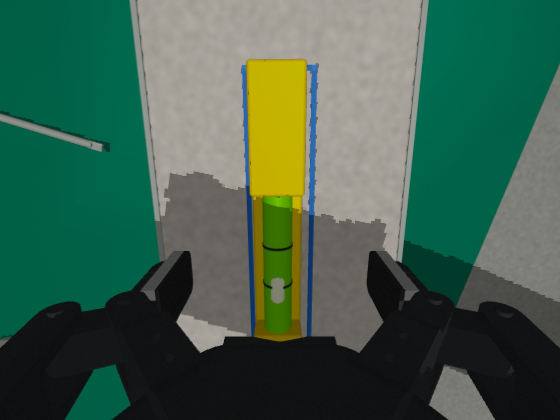

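Released; the level stays in its outline, bubble at (278,290), ring lines at rows 246 and 283. Sliding to the knob.

>>> step_arm --pt "0.6 0 -0.3 0 -1" --pt "0.9 0 -0.3 0 -1" --pt "1 0 0 0 -1" --pt "1 0 0 0 -1" --pt "1 0 0 0 -1" --pt "1 0 0 0 -1" --pt "1 0 0 0 -1" --pt "0.7 0 0 0 -1"

```text
t: 12.4
tool_pos: [0.5511, -0.2188, 0.136]
ee_rot: [0.776, -0.631, 0.001, 0.0]
force: [-0.6, 0.0, 0.5]
finger_gap: 1.004
```

Run:
```python
from plan import *
import cv2
from h import *
p,ps,s=cur();print(p,ps,s["t"],s["force"].round(2),s["joints"].round(2))
i=r.camera_info("wrist")
a,d=r.capture("wrist"); cv2.imwrite("pics/w6.png",a[:,:,::-1])
print(proj(i,[.551,-.217,.127]),proj(i,[.551,-.217,.11]))
for c in ("wrist","top"):
  if c=="top": r.capture("top")
  for f in (r.mark_of,r.look_for): print(c,[(np.round(x["position"],4).tolist(),round(x["confidence"],2)) for x in f("foot_grip",c)])
```

```text
[ 0.5511093  -0.2188108   0.13600154] -1.3650740363167166 12.4 [-0.56  0.04  0.48] [-0.49  0.22  0.09  1.43 -0.   -2.27]
[[276.80493439 256.90998078]] [[277.03098397 244.17191531]]
wrist [([0.5545, -0.2181, 0.104], 0.84)]
wrist [([0.5518, -0.2216, 0.1225], 0.96)]
top [([0.5533, -0.2146, 0.1077], 0.65)]
top [([0.5458, -0.213, 0.1233], 0.77)]
```

View pics/w6.png

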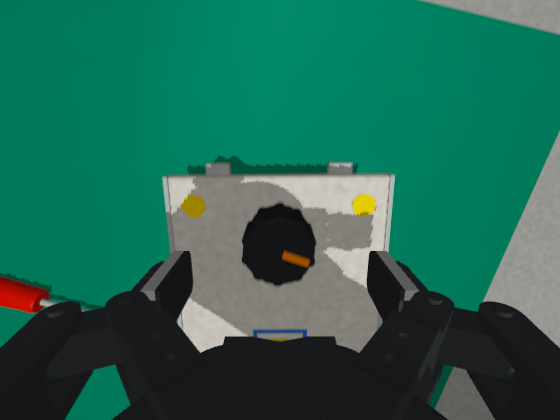

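Run:
```python
from plan import *
from h import *
i=r.camera_info("wrist"); a,d=r.capture("wrist")
vs,us=np.mgrid[200:290,240:320];us=us.ravel();vs=vs.ravel()
P=pts(d,i,us,vs); k=(P[:,2]>.11)&(P[:,2]<.14)
print(np.percentile(P[k],[2,50,98],axis=0)); 
k=(P[:,2]>.117)&(P[:,2]<.14);print(cv2.minEnclosingCircle((P[k][:,:2]*1000).astype(np.float32)),k.sum(),np.median(P[k,2]))
vs,us=np.mgrid[180:230,180:235];P=pts(d,i,us.ravel(),vs.ravel());print("shelf z",np.median(P[:,2]))
print(cur()[0])
```

```text
[[ 0.53241093 -0.23658442  0.11333734]
 [ 0.5507685  -0.21958958  0.12338605]
 [ 0.56866486 -0.1998242   0.12490813]]
((550.0884399414062, -216.9500274658203), 21.400529861450195) 4186 0.12343417915004062
shelf z 0.07726129807459098
[ 0.55071098 -0.21505115  0.13565203]
```

The knob is centred at (279,244) in the picture, world (0.5505, -0.218), top 0.1235. Descending and gripping.

>>> step_arm --pt "0.12 0 0.4 0 -1" --pt "0 0 0.5 0 -1" --pt "0 0 0.4 0 -1" --pt "0 0 0.3 0 -1" --pt "0 0 0.04 0 -1" --pt "0 0 0 0 1" --pt "0 0 0 0 1" --pt "0 0 0 0 1" --force 50

```text
t: 13.55
tool_pos: [0.5519, -0.2192, 0.0953]
ee_rot: [0.776, -0.63, 0.001, -0.0]
force: [-0.3, -0.3, -0.1]
finger_gap: 0.514
```

>>> step_arm --pt "0 0 0 0 1" --pt "0 0 0 0 1" --pt "0 0 0 0.3 1" --pt "0 0 0 0.6 1" --pt "0 0 -0.01 1 1" --pt "0 0 -0.01 1 1" --pt "0 0 -0.01 1 1" --pt "0 0 -0.01 1 1"

```text
t: 14.35
tool_pos: [0.5508, -0.219, 0.0968]
ee_rot: [-0.599, 0.801, 0.0, -0.001]
force: [-2.0, 0.9, 6.3]
finger_gap: 0.456
```

Run:
```python
from plan import *
import cv2
p,ps,s=cur();print(p,ps,s["t"],s["force"].round(2),s["torque"].round(2),s["joints"].round(2),s["finger_gap"])
a,d=r.capture("wrist"); cv2.imwrite("pics/w7.png",a[:,:,::-1])
```

```text
[ 0.55078195 -0.21900856  0.09682067] -1.8568454357305888 14.35 [-1.96  0.9   6.29] [0.16 1.16 0.21] [-0.49  0.24  0.03  1.36 -0.   -1.78] 0.45618411364298095
```

View pics/w7.png

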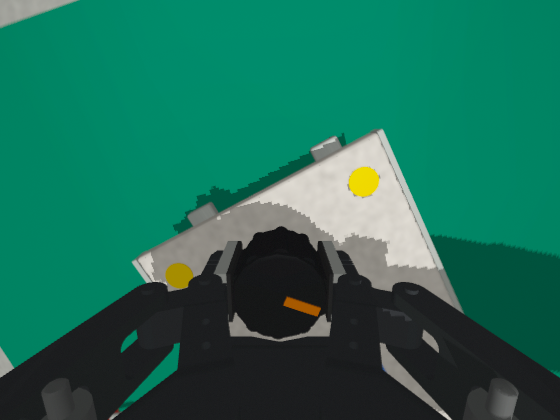

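Jaws hold the knob and its orange mark stays put in the camera view, so it turns with the gripper. Continuing.

>>> step_arm --pt "0 0 -0.02 1 1" --pt "0 0 -0.02 1 1" --pt "0 0 -0.02 1 1" --pt "0 0 -0.02 1 1" --pt "0 0 -0.02 1 1" --pt "0 0 -0.02 1 1" --pt "0 0 -0.02 1 1" --pt "0 0 -0.02 1 1"

```text
t: 15.2
tool_pos: [0.5495, -0.2177, 0.0989]
ee_rot: [-0.24, 0.971, 0.002, -0.002]
force: [-2.8, 0.7, 1.8]
finger_gap: 0.457
```

>>> step_arm --pt "0 0 -0.01 1 1" --pt "0 0 -0.01 1 1" --pt "0 0 -0.01 1 1" --pt "0 0 -0.01 1 1" --pt "0 0 -0.01 1 1" --pt "0 0 -0.01 1 1" --pt "0 0 -0.01 1 1" --pt "0 0 0 0.5 1"

```text
t: 16.0
tool_pos: [0.5494, -0.2161, 0.1008]
ee_rot: [0.131, 0.991, 0.003, -0.003]
force: [-3.4, 5.0, 4.5]
finger_gap: 0.457
```

>>> step_arm --pt "0 0 0 0 1" --pt "0 0 0 0 1" --pt "0 0 0 0 1" --pt "0 0 0 0 1" --pt "0 0 0 0 1" --pt "0 0 0 0 1" --pt "0 0 0 0 1" --pt "0 0 0 0 1"

```text
t: 16.8
tool_pos: [0.5494, -0.2161, 0.1008]
ee_rot: [0.13, 0.991, 0.003, -0.003]
force: [-2.8, 5.6, 3.4]
finger_gap: 0.454
```

Run:
```python
from plan import *
import cv2
p,ps,s=cur();print(p,ps,s["t"],s["force"].round(2),s["torque"].round(2),s["joints"].round(2),s["finger_gap"])
a,d=r.capture("wrist"); cv2.imwrite("pics/w8.png",a[:,:,::-1])
a,d=r.capture("top"); cv2.imwrite("pics/t8.png",cv2.resize(a[160:250,300:440,::-1],None,fx=5,fy=5,interpolation=cv2.INTER_CUBIC))
a,d=r.capture("side"); cv2.imwrite("pics/s8.png",cv2.resize(a[110:210,270:390,::-1],None,fx=5,fy=5,interpolation=cv2.INTER_CUBIC))
```

```text
[ 0.54936169 -0.21607207  0.10080817] 2.880559930258488 16.8 [-2.79  5.64  3.44] [ 1.34  1.24 -0.08] [-0.49  0.24  0.03  1.37  0.   -0.23] 0.453926906368894
```

View pics/w8.png

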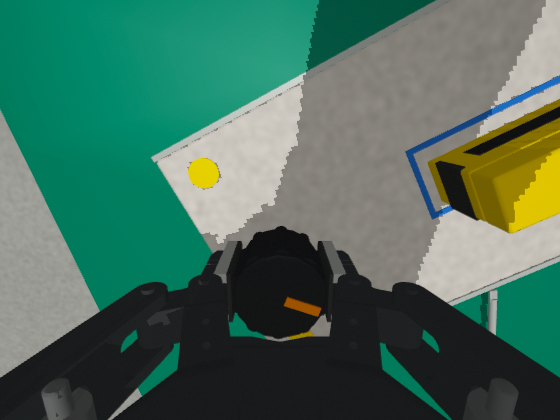

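View pics/t8.png

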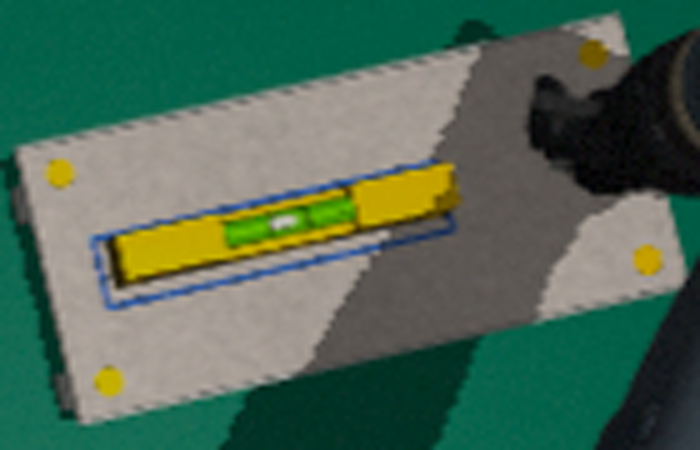

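View pics/s8.png

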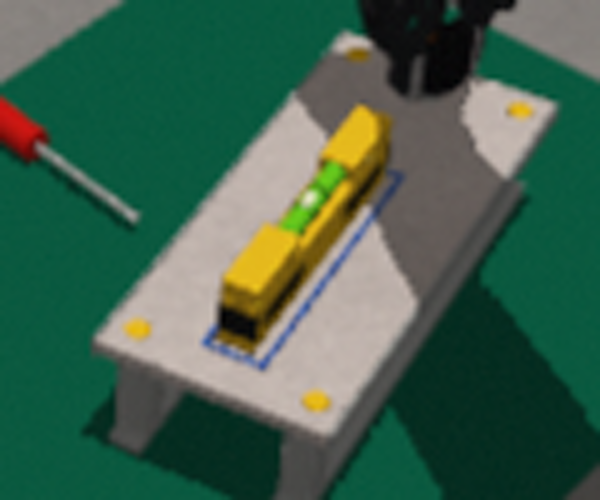

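The knob has turned about 2.04 rad. In the top crop the bubble at (285,222) is nearly mid-vial (228..355). Let it settle and measure.

>>> step_arm --pt "0 0 0 0 1" --pt "0 0 0 0 1" --pt "0 0 0 0 1" --pt "0 0 0 0 1" --pt "0 0 0 0 1" --pt "0 0 0 0 1" --pt "0 0 0 0 1" --pt "0 0 0 0 1"

```text
t: 17.75
tool_pos: [0.5494, -0.2161, 0.1008]
ee_rot: [0.13, 0.991, 0.003, -0.003]
force: [-4.1, 5.3, 3.7]
finger_gap: 0.458
```

```bash
cat > bub.py <<'E'
from h import *
def bub(a,info,x0,x1,y0,y1,name,z=.083):
    # vial + bubble pixels -> coordinates on level's vial-top plane
    hsv=cv2.cvtColor(a,cv2.COLOR_RGB2HSV).astype(int)
    q=np.zeros(a.shape[:2],bool);q[y0:y1,x0:x1]=True
    yel=q&(hsv[...,0]>=20)&(hsv[...,0]<=33)&(hsv[...,1]>150)&(hsv[...,2]>60)
    gr=q&(hsv[...,0]>=38)&(hsv[...,0]<=62)&(hsv[...,1]>140)&(hsv[...,2]>90)
    vs,us=np.nonzero(gr); W=onplane(info,np.c_[us,vs],z+.046)[:,:2]*1000
    ax=np.linalg.svd(W-W.mean(0),full_matrices=False)[2][0]
    if ax[1]<0: ax=-ax   # + towards hinge
    t=(W-W.mean(0))@ax; lo,hi=np.percentile(t,[1,99])
    n=np.array([-ax[1],ax[0]]); w=np.percentile((W-W.mean(0))@n,[5,95])
    vs,us=np.nonzero(q); W2=onplane(info,np.c_[us,vs],z+.046)[:,:2]*1000
    t2=(W2-W.mean(0))@ax; s2=(W2-W.mean(0))@n
    k=(abs(t2)<30)&(s2>w[0]-1)&(s2<w[1]+1)
    blue=a[vs,us,2].astype(float)  # white has blue, green has none
    base=np.median(blue[k]); wt=np.where(k,np.clip(blue-base-15,0,None),0)
    c=(wt*t2).sum()/wt.sum()
    print(name,"n",len(t),"vial",lo.round(1),hi.round(1),"mid",((lo+hi)/2).round(2),"bubble",c.round(2),"offset(+hinge)",(c-(lo+hi)/2).round(2),"base",base,wt.max())
E
python3 - <<'E'
from plan import *
from bub import *
print(r.state()["t"])
for c,b in (("top",(300,440,160,240)),("side",(270,390,110,210))):
  i=r.camera_info(c)
  for _ in range(2):
    a,d=r.capture(c); bub(a,i,*b,c)
  np.save(f"pics/{c}9.npy",a)
E
```

```text
17.75
top n 111 vial -33.3 33.5 mid 0.1 bubble 3.0 offset(+hinge) 2.9 base 0.0 172.0
top n 111 vial -33.3 33.5 mid 0.1 bubble 3.04 offset(+hinge) 2.94 base 0.0 173.0
side n 59 vial -32.0 30.6 mid -0.69 bubble 0.76 offset(+hinge) 1.44 base 27.0 145.0
side n 60 vial -32.0 30.7 mid -0.64 bubble 0.82 offset(+hinge) 1.45 base 28.0 143.0
```

Offsets +2.9 mm (top) and +1.4 mm (side) towards the hinge, so the foot needs about 0.4 rad more.

>>> step_arm --pt "0 0 -0.01 1 1" --pt "0 0 -0.01 1 1" --pt "0 0 -0.01 1 1" --pt "0 0 -0.01 1 1" --pt "0 0 0 0.5 1" --pt "0 0 0 0 1" --pt "0 0 0 0 1" --pt "0 0 0 0 1"

```text
t: 18.75
tool_pos: [0.5497, -0.2152, 0.102]
ee_rot: [0.348, 0.938, 0.003, -0.003]
force: [-1.7, 7.7, 4.3]
finger_gap: 0.453
```

>>> step_arm --pt "0 0 0 0 1" --pt "0 0 0 0 0.2" --pt "0 0 0 0 -1" --pt "0 0 0 0 -1" --pt "0 0 0 0 -1" --pt "0 0 -0.4 0 -1" --pt "0 0 -0.8 0 -1" --pt "0 0 -1 0 -1"

```text
t: 19.55
tool_pos: [0.5508, -0.2189, 0.1573]
ee_rot: [0.349, 0.937, 0.0, -0.001]
force: [0.4, 0.9, 0.4]
finger_gap: 1.001
```

Run:
```python
from plan import *
from bub import *
p,ps,s=cur();print(p,ps,s["t"],s["force"].round(2),s["joints"].round(2),s["finger_gap"])
for c,b in (("top",(300,440,160,240)),("side",(270,390,110,210))):
  i=r.camera_info(c)
  a,d=r.capture(c); bub(a,i,*b,c)
  x0,x1,y0,y1=b
  cv2.imwrite(f"pics/{c}10.png",cv2.resize(a[y0:y1,x0:x1,::-1],None,fx=5,fy=5,interpolation=cv2.INTER_CUBIC))
```

```text
[ 0.5507523  -0.21885269  0.15732594] 2.4294167177149184 19.55 [0.37 0.9  0.45] [-0.49  0.22  0.13  1.48 -0.    0.22] 1.0011449064434566
top n 108 vial -33.0 33.9 mid 0.47 bubble 2.1 offset(+hinge) 1.64 base 0.0 173.0
side n 62 vial -33.0 32.4 mid -0.34 bubble 1.08 offset(+hinge) 1.42 base 28.0 141.0
```

View pics/top10.png

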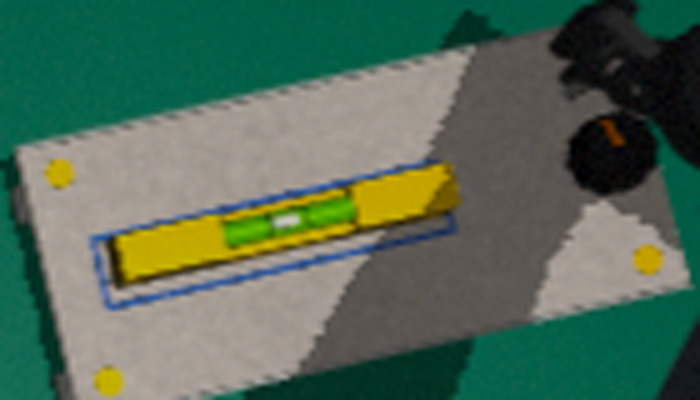

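The bubble is nearly centred between the rings (285,220). Returning over the level for a close look.

Run:
```python
from plan import *
plan([.516,-.040,.19],1.783-2.4294,8,-1)
```

```text
[[np.float64(0.73), np.float64(0.56), np.float64(-0.14), 0.81, -1], [np.float64(0.78), np.float64(0.5), np.float64(-0.14), 0.81, -1], [np.float64(0.81), np.float64(0.43), np.float64(-0.14), 0.81, -1], [np.float64(0.85), np.float64(0.37), np.float64(-0.14), 0.81, -1], [np.float64(0.87), np.float64(0.3), np.float64(-0.14), 0.81, -1], [np.float64(0.89), np.float64(0.23), np.float64(-0.14), 0.81, -1], [np.float64(0.91), np.float64(0.15), np.float64(-0.14), 0.81, -1], [np.float64(0.92), np.float64(0.08), np.float64(-0.14), 0.81, -1]]
```

>>> step_arm --pt "0.73 0.56 -0.14 0.81 -1" --pt "0.78 0.5 -0.14 0.81 -1" --pt "0.81 0.43 -0.14 0.81 -1" --pt "0.85 0.37 -0.14 0.81 -1" --pt "0.87 0.3 -0.14 0.81 -1" --pt "0.89 0.23 -0.14 0.81 -1" --pt "0.91 0.15 -0.14 0.81 -1" --pt "0.92 0.08 -0.14 0.81 -1"

```text
t: 20.45
tool_pos: [0.5135, -0.0377, 0.1854]
ee_rot: [0.63, 0.776, 0.0, 0.0]
force: [0.1, 0.9, -0.0]
finger_gap: 1.004
```

Run:
```python
from plan import *
from bub import *
p,ps,s=cur();print(p,ps,s["t"],s["joints"].round(2))
i=r.camera_info("wrist");a,d=r.capture("wrist");cv2.imwrite("pics/w11.png",a[:,:,::-1])
bub(a,i,200,360,50,350,"wrist")
hsv=cv2.cvtColor(a,cv2.COLOR_RGB2HSV)
m=cv2.inRange(hsv,(20,150,60),(35,255,255));vs,us=np.nonzero(m)
P=pts(d,i,us,vs);k=(P[:,2]>.127)&(P[:,2]<.14)
print(k.sum(),np.median(P[k],0),cv2.minAreaRect((P[k][:,:2]*1000).astype(np.float32)))
for c,b in (("top",(300,440,160,240)),("side",(270,390,110,210))):
  i=r.camera_info(c); a,d=r.capture(c); bub(a,i,*b,c)
a=cv2.imread("pics/w11.png");cv2.imwrite("pics/w11c.png",cv2.resize(a[100:300,220:340],None,fx=3,fy=3,interpolation=cv2.INTER_CUBIC))
```

```text
[ 0.51352562 -0.03768755  0.18540627] 1.7781272007236415 20.45 [-0.2   0.02 -0.04  1.51 -0.    1.16]
wrist n 1598 vial -35.5 32.5 mid -1.51 bubble -0.28 offset(+hinge) 1.23 base 0.0 108.0
5565 [0.50713332 0.00680396 0.13424609] ((513.1387329101562, -38.475830078125), (23.756031036376953, 177.6212615966797), 11.85311508178711)
top n 28 vial -14.2 10.1 mid -2.08 bubble -17.71 offset(+hinge) -15.63 base 0.0 72.0
side n 45 vial -31.0 33.4 mid 1.19 bubble 2.44 offset(+hinge) 1.24 base 17.0 57.0
```

View pics/w11.png

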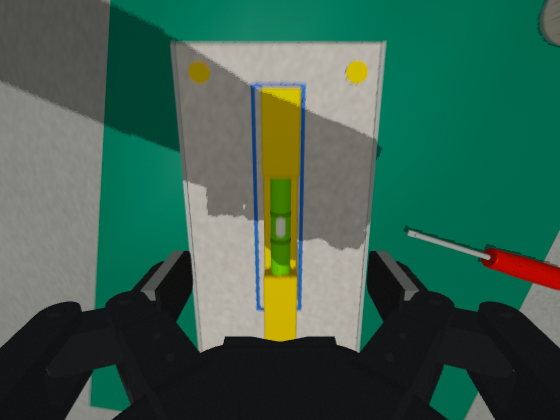

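View pics/w11c.png

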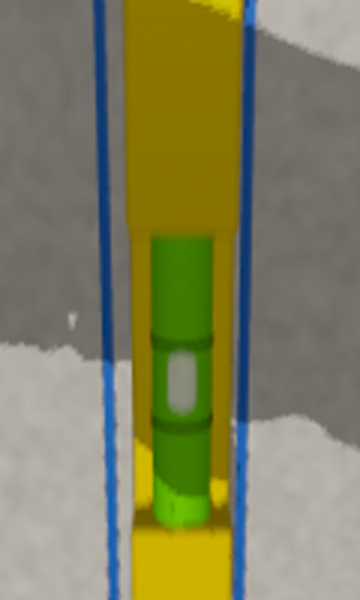

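The bubble spans rows 348..416 in the crop with the rings at 340 and 424, so it is centred. Now I shut the fingers and press on the knob-side end block, which leaves the vial in view.

>>> step_arm --pt "-0.4 0 0 0 1" --pt "-0.6 0 0 0 1" --pt "-0.6 0 0 0 1" --pt "-0.42 -0.03 0 0 1" --pt "-0.2 0 0 0 1" --pt "0 0 0 0 1" --pt "0 0 0.5 0 1" --pt "0 0 0.5 0 1" --force 30

```text
t: 21.4
tool_pos: [0.5248, -0.0925, 0.1596]
ee_rot: [0.629, 0.778, 0.0, 0.0]
force: [0.1, 0.3, -0.6]
finger_gap: 0.0
```

Run:
```python
from plan import *
from bub import *
p,ps,s=cur();print(p,ps,s["t"],s["force"].round(2),s["finger_gap"])
i=r.camera_info("wrist");a,d=r.capture("wrist");cv2.imwrite("pics/w12.png",a[:,:,::-1])
```

```text
[ 0.52481849 -0.09254222  0.15964293] 1.7822409569924553 21.4 [ 0.08  0.26 -0.61] 0.00044105949426734184
```

View pics/w12.png

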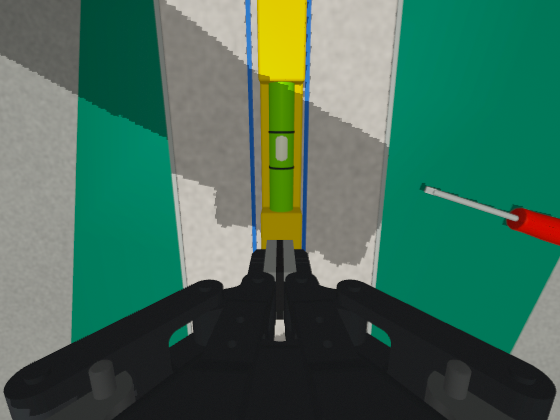

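The closed fingers are over the near end block, with rings at rows 132 and 168 and the bubble at 148. Descending gently.

>>> step_arm --pt "0 0 0.25 0 1" --pt "0 0 0.2 0 1" --pt "0 0 0.1 0 1" --pt "0 0 0.05 0 1" --pt "0 0 0.05 0 1" --pt "0 0 0 0 1" --pt "0 0 0 0 1" --pt "0 0 0 0 1"

```text
t: 22.25
tool_pos: [0.5249, -0.0929, 0.1444]
ee_rot: [0.629, 0.778, 0.0, 0.0]
force: [0.0, -0.6, 0.2]
finger_gap: 0.001
```

>>> step_arm --pt "0 0 0.05 0 1" --pt "0 0 0.05 0 1" --pt "0 0 0.05 0 1" --pt "0 0 0.03 0 1" --pt "0 0 0 0 1" --pt "0 0 0 0 1" --pt "0 0 0 0 1" --pt "0 0 0 0 1"

```text
t: 23.05
tool_pos: [0.5251, -0.0929, 0.1426]
ee_rot: [0.629, 0.778, 0.001, 0.001]
force: [-4.3, 1.3, 11.5]
finger_gap: 0.0
```

>>> step_arm --pt "0 0 0 0 1" --pt "0 0 0 0 1" --pt "0 0 0 0 1" --pt "0 0 0 0 1" --pt "0 0 0 0 1" --pt "0 0 0 0 1" --pt "0 0 0 0 1" --pt "0 0 0 0 1"

```text
t: 23.85
tool_pos: [0.5251, -0.0929, 0.1426]
ee_rot: [0.629, 0.778, 0.001, 0.001]
force: [-3.5, 1.4, 10.8]
finger_gap: 0.001
```

>>> step_arm --pt "0 0 0 0 1" --pt "0 0 0 0 1" --pt "0 0 0 0 1" --pt "0 0 0 0 1" --pt "0 0 0 0 1" --pt "0 0 0 0 1" --pt "0 0 0 0 1" --pt "0 0 0 0 1"

```text
t: 24.65
tool_pos: [0.5251, -0.0929, 0.1426]
ee_rot: [0.629, 0.778, 0.001, 0.001]
force: [-4.1, 0.1, 10.4]
finger_gap: 0.001
```

Run:
```python
from plan import *
from bub import *
p,ps,s=cur();print(p,ps,s["t"],s["force"].round(2),s["finger_gap"])
i=r.camera_info("wrist");a,d=r.capture("wrist");cv2.imwrite("pics/w13.png",a[:,:,::-1])
cv2.imwrite("pics/w13c.png",cv2.resize(a[40:260,220:340,::-1],None,fx=2.7,fy=2.7,interpolation=cv2.INTER_CUBIC))
col=a[:,278:286].astype(int).mean(1)
for v in range(115,180): print(v,col[v].round().astype(int),end=";")
b=cv2.resize(r.capture("side")[0][100:240,260:420,::-1],None,fx=4,fy=4); cv2.imwrite("pics/s13.png",b)
print(r.state()["force"])
```

```text
[ 0.52510532 -0.09286669  0.14259421] 1.7818743182119876 24.65 [-4.09  0.15 10.36] 0.0012029688314005792
115 [ 76 141   0];116 [ 76 141   0];117 [ 76 141   0];118 [ 76 142   0];119 [ 76 141   0];120 [ 76 141   0];121 [ 76 141   0];122 [ 76 141   0];123 [ 76 141   0];124 [ 76 141   0];125 [ 76 141   0];126 [ 76 141   0];127 [ 76 141   0];128 [ 76 141   0];129 [ 75 141   0];130 [ 73 136   0];131 [46 80 14];132 [21 22 22];133 [30 48 21];134 [ 64 118   0];135 [ 78 141   4];136 [103 146  54];137 [144 156 122];138 [156 159 139];139 [156 159 139];140 [156 159 139];141 [156 158 139];142 [156 159 139];143 [156 158 139];144 [156 158 138];145 [156 158 139];146 [156 158 138];147 [156 158 138];148 [155 158 138];149 [155 158 138];150 [155 157 138];151 [155 157 138];152 [155 157 137];153 [155 157 137];154 [154 157 137];155 [154 157 137];156 [154 156 137];157 [154 156 136];158 [154 156 136];159 [153 156 136];160 [153 156 136];161 [153 156 136];162 [151 154 134];163 [144 151 125];164 [103 144  54];165 [ 74 140   0];166 [ 74 140   0];167 [ 74 140   0];168 [ 74 140   0];169 [ 74 140   0];170 [ 74 140   0];171 [ 71 135   0];172 [42 72 14];173 [21 22 21];174 [35 63 16];175 [ 74 140   0];176 [ 74 140   0];177 [ 74 140   0];178 [ 73 139   0];179 [ 74 140   0];[-3.06164247  1.31903101 10.5222361 ]
```

View pics/w13c.png

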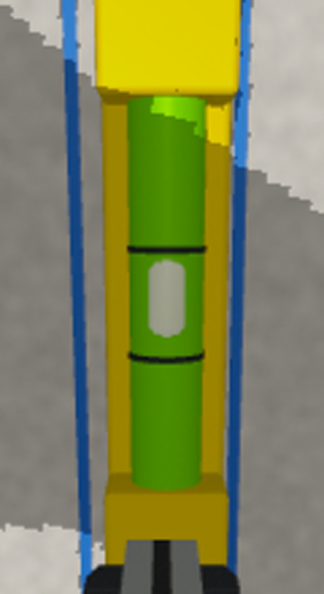

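View pics/s13.png

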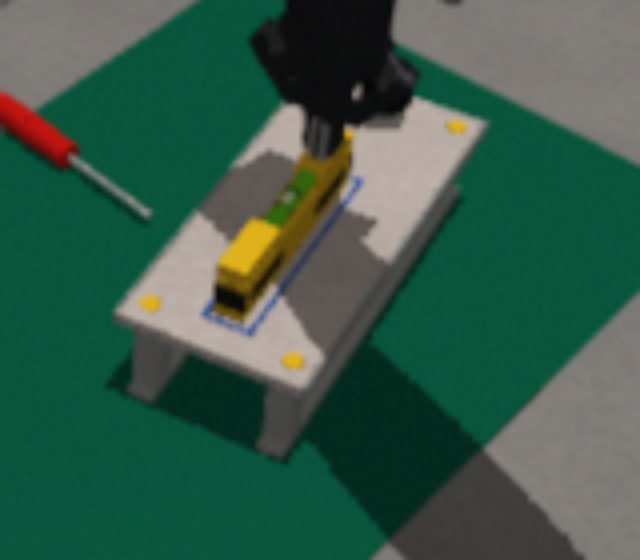

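Before handing in, I calibrate the parallax on the earlier pictures where the level stood on the flat table.

Run:
```python
import cv2,numpy as np
def prof(f,c0,c1,r0,r1):
    a=cv2.imread(f).astype(float)
    s=a[r0:r1,c0:c1].mean(1); g=s[:,1]; b=s[:,0]; rr=np.arange(r0,r1)
    dark=np.clip(0.8*np.median(g)-g,0,None)
    br=b>0.5*b.max(); lo,hi=rr[br].min(),rr[br].max(); c=(lo+hi)/2
    up=rr<c-3; ru=(dark*rr)[up].sum()/dark[up].sum(); dn=rr>c+3; rd=(dark*rr)[dn].sum()/dark[dn].sum()
    print(f,"rings",ru.round(1),rd.round(1),"bubble",lo,hi,"off mm (up+)",((ru+rd)/2-c)/(rd-ru)*19.6)
prof("pics/w1.png",280,286,185,232)
prof("pics/w2.png",275,285,250,318)
prof("pics/w3.png",275,285,250,318)
prof("pics/wrist4.png",275,285,250,330)
prof("pics/w11.png",278,283,205,250)
prof("pics/w12.png",278,286,120,180)
prof("pics/w13.png",278,286,118,185)
```

```text
pics/w1.png rings 197.1 220.5 bubble 201 217 off mm (up+) -0.15975909380445133
pics/w2.png rings 268.0 309.5 bubble 275 302 off mm (up+) 0.12220991418322563
pics/w3.png rings 268.0 309.5 bubble 274 301 off mm (up+) 0.5872653415621332
pics/wrist4.png rings 266.8 nan bubble 293 320 off mm (up+) nan
pics/w11.png rings 214.1 242.4 bubble 217 237 off mm (up+) 0.8718439757974494
pics/w12.png rings 131.8 168.4 bubble 136 160 off mm (up+) 1.1269177697197321
pics/w13.png rings 132.2 173.1 bubble 137 163 off mm (up+) 1.2512391885300813<stdin>:7: RuntimeWarning: invalid value encountered in scalar divide
```

The flat-table pictures give about 0 ± 0.2 mm, so the bubble really stands about 1.1 to 1.25 mm off centre, inside the 2.5 mm limit. It is settled and the push is steady at about 10.5 N, so I hand in.

Run:
```python
from plant import r
s=r.state();print(s["t"],s["force"])
print(r.close_job())
```

```text
24.75 [-3.06164247  1.31903101 10.5222361 ]
the job is handed in; nothing more can be done
None
```

I stood the large yellow level in the blue outline and pressed it down with about 19 N. I then turned the knob about 2.5 rad clockwise and came back to press on one end block with the fingers shut. The job was handed in at 24.75 s with that press still held; no verdict was reported.

**Last checks**
- **Press:** steady at about 10.5 N on the tool, with a side force of 3 to 4 N. The arm was still, so the level bears on the shelf with more than 6 N.
- **Bubble:** settled about 1.1 to 1.25 mm from centre towards the hinge, within the 2.5 mm limit. That is about 0.003 rad of shelf tilt.
- **Parallax:** the same ring measurement on two pictures of the level on the flat table read within 0.2 mm of centre. A third, with the level held in the air, read 0.6 mm.
- **Level:** still inside the outline, slightly to one side of it.
- **Other things:** I never reached for the trays, jar or screwdriver. I did not measure where they stood at the end.

**Disagreements:** during turning, the top camera read the bubble 2.9 mm off and the side camera 1.4 mm. After the final turn they read 1.6 and 1.4 mm. One later top reading, -15.6 mm, was worthless because the arm hid the vial.

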